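# Open and hold a strongbox lock with its spring-return key

## Robot

A 7-joint arm with a two-finger parallel gripper is mounted at the origin on a cart in front of the work surface, level with it; the furniture and walls round the work are solid. World frame = base frame: x ahead of the robot, y to its left, z up, the work surface at z = 0. Lengths are in mm, angles in rad, forces in N, time in s.
With the tool pointing down it reaches from about 400 to 850 mm from the base axis. Payload 6.9 kg.
Tool frame: the origin (TCP) lies at the very end of the fingers, on their centre line; the grasp point (between the pads) lies 19 mm behind it; z points along the fingers, y is the line along which they close (so a half turn about z gives the same grasp; the last joint's range is limited). The gripper opens to 85 mm and grips with 20 to 120 N. Pads are 22 mm wide; open, the fingers measure 114 mm over their backs; the gripper's body (76 mm by 85 mm) begins 54 mm behind the grasp point. The pads swing forward as they close: fully open they stand 13 mm farther back than shut.
Start: joints at [1.419, 0.507, -0.238, 1.5, 0.126, 1.149, -0.155], TCP at [159.317, -604.342, 231.275] pointing down, gripper open.
Joint ranges: [-3.08, 3.08], [-0.24, 2.05], [-1.43, 1.35], [0, 2.5], [-1.52, 4.66], [0.17, 1.96], [-2.89, 2.89]. Speed limits (rad/s): [2.39, 2.39, 3.14, 3.14, 3.14, 3.14, 3.14].

## Interface

Orientations are given as a unit quaternion [w, x, y, z].
In Python, from bench import movep, servo_line, movej, grip, dwell, inverse_kinematics, camera, camera_info, MotionError, job_done, look_for, outline_of, get_time, get_qpos, get_joint_velocities, get_joint_efforts, get_eef_pos, get_tool_rot, get_wrist_force, get_wrist_torque, get_finger_gap, get_gripper_force gives the robot as it stands. Calls block until the motion is done:
- movep(position, orientation): joint-space move of the TCP to a pose.
- servo_line(position, rot=None, max_speed=150): straight line of the TCP; rot=None keeps the orientation; max_speed is the mean speed in mm/s.
- movej(angles): joint-space move.
- grip(opening): finger opening in mm; the grip force is fixed at half the most; returns when the fingers have stopped.
- dwell(seconds).
- inverse_kinematics(position, orientation): joint angles nearest the present ones, or None.
- camera(name): name is "scene" or "side" or "wrist"; returns the picture (400x640x3 uint8, red, green, blue); there is no depth.
- camera_info(name): a dict with "mtx" (3x3 intrinsics, pixels), "k1" (the pictures are not rectified: a ray, as slopes to the right and down, at radius r is drawn at 1 + k1 r^2 times it, then the intrinsics apply), "rvec" (rotation vector, rad) and "tvec" (3), from world to camera coordinates, as OpenCV has them. Camera axes: x right, y down, z forward; pixel columns grow to the right and rows downward; lengths in mm; the calibration is good to about 2 mm. A picture is of the moment at which its call begins: read the wrist's pose just before it. camera_info takes no time and is no camera call; for the wrist camera it gives the pose at the moment of the call.
A pose or a line that the arm cannot do raises MotionError and nothing moves.
- job_done(): hands the job in; it is judged then, once.
Trained networks look in the newest picture that a camera, given by its name, has taken for a name from the list of things; names that differ only in an ending like _2 or _b are one class to them, and where a whole thing is asked for, a point or a joint stands for the part that bears it (a point fixed in the world has none). Each returns a list of dicts, best first, with "p" (0 to 1); they miss things now and then, are a little off and sometimes report something else, mostly with a low value. They report only what shows in the picture. A call takes as long as a camera call.
- look_for(name, camera): "box" ([centre column, centre row, width, height] in pixels, round what is visible of it).
- outline_of(name, camera): "mask" (400x640 bool, what is visible of it) and "box" ([centre column, centre row, width, height] in pixels, round what is visible of it).
Readings, each from a call of its own:
- get_time(): time.
- get_qpos(): joint angles.
- get_joint_velocities(): joint speeds.
- get_joint_efforts(): joint torques, N m.
- get_eef_pos(): TCP position.
- get_tool_rot(): TCP orientation.
- get_wrist_force(): force on the tool from outside, world axes, zero at the start.
- get_wrist_torque(): the same for the moment, N m.
- get_finger_gap(): finger opening in mm.
- get_gripper_force(): force on a finger pad.
Only numpy, scipy, OpenCV 4.12 (cv2) and the standard library are available. Lean on these libraries where they do the work, as an engineer would, in place of code of your own. Each camera call takes 0.05 s, during which the arm holds its last target. There are 200 camera calls.

## Task

The strongbox on the work table is locked: slide the dust cover on its lock fully open by its grip, take the key out of its wooden stand, push it fully home into the keyhole, wiggling it past the stiff pins if it sticks, and turn it a quarter turn clockwise (seen from above). The lock springs back, so finish while still holding the key turned in the gripper, so that a cook could now lift the lid. Leave the tin, the spice jar and the tub where they stand.

Things in the scene. Friction and masses are not known exactly. Their poses are not given: they have to be found in the camera images.
- lockbox: Grey strongbox fixed to the table, 154 x 204 x 50 mm (x, y, z); raised on its lid a dark lock case (64 x 150 mm) with an aluminium face plate, top 76 mm above the table. Origin: centre of the underside; z up. Keyhole at (0, -45, 76) mm. Guide rails 4 mm high at x = +-26.5 mm run along y beside the cover.
- keyhole (a point): Centre of the keyhole's mouth, 76 mm above the table; strongbox axes. Slot 18 mm along x, 7 mm along y, through a fixed 6 mm plate and the plug below. Two sticky sprung pins 10.5 and 15.5 mm below the mouth: a straight push takes 10 to 25 N, less when the key is wiggled 0.06 rad about z. The key turns freely only with its collar within 4 mm of the plate, else it binds.
- plug (a joint): Turn of the lock plug in rad: 0 locked (slot in line with the plate's slot), grows clockwise seen from above, stop at 1.60. Spring return, about 0.03 N m at 0 and 0.12 N m at a quarter turn: it goes back when the key is let go. The key has 0.1 to 0.2 rad of play in slot and grip, so the plug lags the key by that much.
- cover (a joint): Slide of the dust cover in m: 0 closed, 0.045 fully open (stop), moving along the strongbox's +y; starts between 0 and 0.010, always covering the keyhole. Friction about 2 N, stays where it is left. Steel plate 46 x 61 x 3 mm, 0.5 mm above the face plate.
- cover_grip (a point): Centre of the top of the cover's black upright grip, 26 mm along x, 16 mm along y, 22 mm high (top 101.5 mm above the table, foot at 79.5 mm); axes of the strongbox. At cover = 0 it is 34 mm to the +y side of the keyhole.
- key_stand: Low wooden block fixed to the table, 46 x 56 mm, 34 mm high, on a 66 x 76 mm foot, with a slot (18 mm along x, 7 mm along y, 26 mm deep) in the middle of its top, in which the key stands. Origin: centre of the underside.
- key: Key, 61 mm long, 40 g, standing bit down in the stand, tip 10 mm above the table. Origin: tip of the bit; z up to the bow. Bit z 0-14 mm: 16 (x) x 5 (y) mm, lowest 5 mm tapered to 8 x 1.6; shank 5 mm; collar 16 mm across, z 24-27, rests on the stand or, home, on the face plate; black bow z 27-61: 34 mm along x, 10 mm thick along y (grip across this). Fits either way round.
- key_tip (a point): The tip of the bit, same as the key's origin. Fully home it is 24 mm below the keyhole point.
- key_bow (a point): Centre of the bow, 44 mm above the tip.
- rice_cooker: Large black and steel rice cooker, fixed, behind the gap between the stand and the strongbox: about 0.4 m across and 0.35 m high, its front panel reaching to 0.24 m in front (towards the robot) of its origin, the centre of its underside. An obstacle for an arm swinging from side to side: pass in front of it.
- tin: Short food tin, 75 mm across, 58 mm high, loose; origin: centre of its underside. Leave it alone.
- spice_jar: Small spice jar, 47 mm across, 97 mm high, loose; origin: centre of its underside. Leave it alone.
- tub: Small dessert tub, 72 mm across, 71 mm high, loose; origin: centre of its underside. Leave it alone.

How it is judged:
By the outcome, as a careful person would: the job done as asked, in the order asked, and still so for the second after the job is handed in, while the arm keeps its last pose, push and grip.
It also fails if it takes over 72 s, if anything falls off the work surface, if the arm or the gripper's body presses on something with over 40 N, if the wrist force passes 120 N, or if a joint passes its speed limit or range.

## Working session

There is one attempt and no reset: what is moved stays moved. The work goes in short steps, each a Python script; the robot and the scene stay as the last script left them, time stands still between calls to the robot, and variables do not carry over. Pictures are saved under pics/ and viewed, at most 10 in all, crops included, and the job is handed in when it is done.

```bash
ls; mkdir -p pics
python3 - <<'E'
from bench import *
import cv2,numpy as np
ims=[]
for c in ["scene","side"]:
    im=camera(c); cv2.imwrite(f"pics/{c}0.png",im[:,:,::-1])
    i=camera_info(c); print(c,np.array(i["mtx"]).tolist(),i["k1"],i["rvec"],i["tvec"])
    for n in ["lockbox","cover_grip","cover","key_stand","key","key_bow","keyhole","rice_cooker","tin","spice_jar","tub"]:
        r=look_for(n,c)
        print(n,[(round(d["p"],2),np.round(d["box"],1).tolist()) for d in r[:2]])
print(get_time(),get_eef_pos(),get_tool_rot())
E
```

```text
pics
scene [[434.25633899029896, 0.0, 325.43871822238697], [0.0, 434.25633899029896, 195.36053414983016], [0.0, 0.0, 1.0]] -0.05418331008836091 [ 0.88401691 -2.52938988  1.02899822] [410.88591816 360.84564278 997.74635051]
lockbox [(0.76, [409.6, 177.2, 74.1, 60.5]), (0.51, [319.6, 289.3, 10.0, 14.8])]
cover_grip [(0.51, [414.7, 160.8, 19.6, 16.7])]
cover [(0.5, [415.1, 160.8, 15.0, 12.3])]
key_stand [(0.8, [320.2, 301.0, 31.4, 26.2])]
key [(0.62, [319.6, 289.7, 14.9, 8.6]), (0.3, [407.3, 176.8, 69.4, 57.8])]
key_bow [(0.56, [319.1, 289.0, 13.4, 14.7])]
keyhole [(0.67, [409.0, 176.0, 73.0, 61.4])]
rice_cooker []
tin [(0.68, [241.2, 267.2, 33.3, 38.5]), (0.18, [362.6, 240.3, 16.4, 32.3])]
spice_jar [(0.72, [407.2, 176.9, 74.9, 61.1]), (0.61, [362.5, 242.6, 18.2, 32.8])]
tub [(0.6, [364.6, 144.4, 26.0, 29.0])]
side [[419.24155275881577, 0.0, 313.16941415346463], [0.0, 419.24155275881577, 192.30173124235407], [0.0, 0.0, 1.0]] -0.10538515118725167 [ 0.52916701 -2.41789912  1.57108595] [513.48127214 219.67083367 979.05724821]
lockbox [(0.7, [376.7, 187.1, 62.6, 47.7]), (0.29, [365.4, 224.5, 19.2, 37.8])]
cover_grip [(0.45, [383.0, 166.2, 16.3, 3.9])]
cover [(0.63, [377.2, 183.8, 52.8, 42.3])]
key_stand [(0.92, [341.9, 272.9, 29.9, 24.4])]
key [(0.55, [343.6, 258.5, 14.8, 14.7])]
key_bow [(0.75, [339.8, 258.7, 16.2, 16.0])]
keyhole [(0.91, [378.9, 184.8, 55.9, 40.0])]
rice_cooker []
tin [(0.9, [250.0, 258.4, 34.7, 34.7])]
spice_jar [(0.96, [362.3, 223.5, 17.0, 40.0])]
tub [(0.77, [330.9, 168.6, 14.1, 22.8])]
1.2 [ 159.30454357 -604.33228809  231.26614594] [-3.14425780e-05  9.91707424e-01  1.28516089e-01  3.34531321e-06]
```

```bash
cat > h.py <<'E'
from bench import *
import cv2,numpy as np
from scipy.spatial.transform import Rotation as R
def cam(c):
    i=camera_info(c); return np.array(i["mtx"]),i["k1"],R.from_rotvec(np.ravel(i["rvec"])).as_matrix(),np.ravel(i["tvec"])
def on_plane(px,z,C):
    K,k1,Rm,t=C; p=cv2.undistortPoints(np.array([[px]],float),K,np.array([k1,0,0,0,0.]))[0,0]
    d=Rm.T@np.array([p[0],p[1],1]); o=-Rm.T@t
    return o+d*(z-o[2])/d[2]
def proj(P,C):
    K,k1,Rm,t=C
    return cv2.projectPoints(np.atleast_2d(np.array(P,float)),cv2.Rodrigues(Rm)[0],t,K,np.array([k1,0,0,0,0.]))[0][:,0]
E
python3 - <<'E'
from h import *
for c,d in [("scene",dict(bow=(319.3,289.3),grip=(414.8,160.8),jar=(362.5,242.6),tin=(241.2,267.2),tub=(364.6,144.4),box=(409.6,177.2))),("side",dict(bow=(340.5,258.6),grip=(383,166.2),jar=(362.3,223.5),tin=(250,258.4),tub=(330.9,168.6),box=(377,187)))]:
    C=cam(c); print(c,"cam pos",-C[2].T@C[3])
    for n,z in dict(bow=54,grip=92,jar=48,tin=29,tub=35,box=50).items(): print(n,on_plane(d[n],z,C).round(1))
a=cv2.imread("pics/scene0.png");b=cv2.imread("pics/side0.png")
A=cv2.resize(a[110:330,210:480],None,fx=1.45,fy=1.45);B=cv2.resize(b[110:330,210:480],None,fx=1.45,fy=1.45)
cv2.imwrite("pics/ab.png",np.vstack([np.hstack([A,B]),np.hstack([cv2.resize(a,(392,245)),cv2.resize(b,(392,245))])[:,:783] if 0 else cv2.resize(np.hstack([a,b]),(A.shape[1]*2,244))]))
E
```

```text
scene cam pos [ 24.93691872 592.41658369 971.05887415]
bow [417.3 159.9  54. ]
grip [ 461.9 -357.8   92. ]
jar [421.5 -27.9  48. ]
tin [633.  224.2  29. ]
tub [ 669.8 -388.6   35. ]
box [ 455.5 -326.1   50. ]
side cam pos [153.6513139  946.97029726 591.70086795]
bow [420.4 164.8  54. ]
grip [ 470.8 -378.2   92. ]
jar [430.6 -32.5  48. ]
tin [630.8 223.2  29. ]
tub [ 675.1 -414.8   35. ]
box [ 463.4 -290.5   50. ]
```

View pics/ab.png

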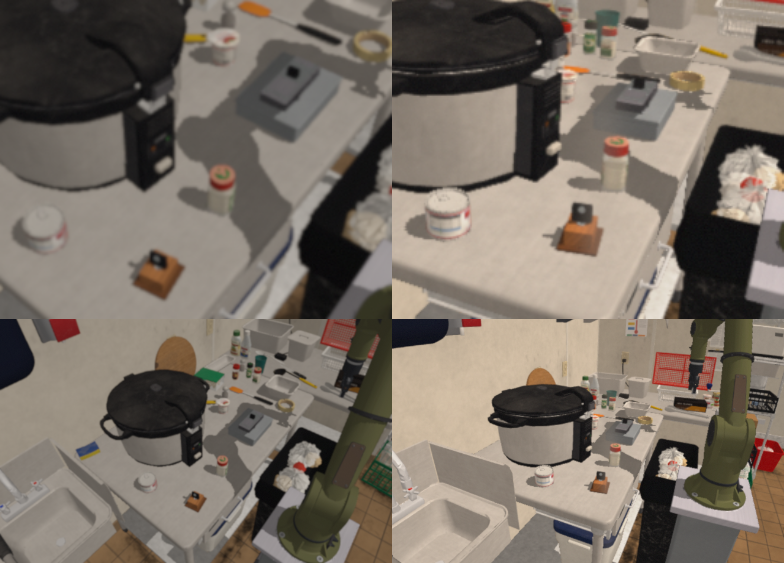

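The scene shows the strongbox at about (460,-330), the stand at about (418,162), and the jar between them at (425,-30). Next I'll look at the box from above with the wrist camera.

Run:
```python
from h import *
K,k1,Rm,t=cam("wrist"); Rt=R.from_quat(get_tool_rot(),scalar_first=True).as_matrix()
print("cam in tool",Rt.T@(-Rm.T@t-get_eef_pos()),"axes",(Rt.T@Rm.T).round(2).tolist())
print(K[0,0],k1)
off=(-Rm.T@t-get_eef_pos())
q=get_tool_rot()
for z in (280,250):
  try: movep([460-off[0],-340-off[1],z],q); break
  except MotionError as e: print(e)
C=cam("wrist"); im=camera("wrist"); cv2.imwrite("pics/w1.png",im[:,:,::-1])
print(get_time(),get_eef_pos(),get_qpos().round(2)); np.savez("c1.npz",K=C[0],k=C[1],R=C[2],t=C[3])
for n in ["lockbox","cover_grip","cover","keyhole"]:
    print(n,[(round(d["p"],2),np.round(d["box"],1).tolist()) for d in look_for(n,"wrist")[:2]])
```

```text
cam in tool [  77.95078788   -0.22554843 -143.6575324 ] axes [[-0.0, -0.95, -0.3], [1.0, -0.0, 0.0], [-0.0, -0.3, 0.95]]
350.3713157396363 -0.06188814446954449
2.5167 [ 383.58595084 -361.59854496  279.65425748] [ 0.94  0.32 -0.32  1.67  0.11  1.16 -0.73]
lockbox [(0.62, [349.9, 82.3, 227.1, 164.6])]
cover_grip []
cover [(0.79, [370.1, 77.8, 73.1, 65.1])]
keyhole [(0.64, [348.7, 84.2, 226.0, 168.4])]
```

View pics/w1.png

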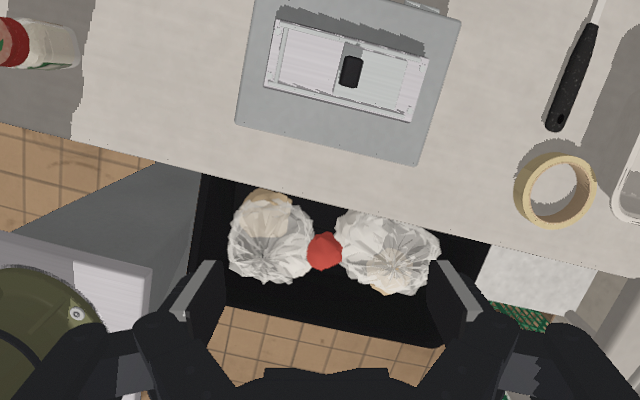

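The box is seen from above with the grip at pixel (350,72). The cover lies to its right (-y), so the box's +y points left, with a small yaw. I'll re-centre and fit the pose.

Run:
```python
from h import *
q=get_tool_rot(); p=get_eef_pos()
servo_line([p[0]+75,p[1]+15,p[2]-10],max_speed=250)
dwell(0.1)
C=cam("wrist"); im=camera("wrist"); cv2.imwrite("pics/w2.png",im[:,:,::-1])
print(get_time(),get_eef_pos()); np.savez("c2.npz",K=C[0],k=C[1],R=C[2],t=C[3])
for n in ["lockbox","cover_grip","cover","keyhole"]:
    print(n,[(round(d["p"],2),np.round(d["box"],1).tolist()) for d in look_for(n,"wrist")[:2]])
m=outline_of("lockbox","wrist")
from scipy.optimize import minimize
def mask(v):
    c,s=np.cos(v[2]),np.sin(v[2]); P=[[v[0]+c*x-s*y,v[1]+s*x+c*y,z] for x in(-77,77) for y in(-102,102) for z in(0,50)]
    P+=[[v[0]+c*x-s*y,v[1]+s*x+c*y,z] for x in(-32,32) for y in(-75,75) for z in(76,)]
    M=np.zeros((400,640),np.uint8); cv2.fillConvexPoly(M,cv2.convexHull((proj(P,C)*16).round().astype(np.int32)),1,shift=4); return M>0
if m:
    M=m[0]["mask"]; print(m[0]["p"],M.sum())
    f=lambda v:-(mask([v[0],v[1],v[2]/100])&M).sum()/(mask([v[0],v[1],v[2]/100])|M).sum()
    r=min((minimize(f,[460,-340,y],method="Nelder-Mead",options=dict(initial_simplex=np.array([[460,-340,y],[480,-340,y],[460,-320,y],[460,-340,y+10]]))) for y in(-30,-10,10,30)),key=lambda r:r.fun); print(r.x,r.fun)
    v=[r.x[0],r.x[1],r.x[2]/100]; np.save("box.npy",v)
    out=im[:,:,::-1].copy(); c,s=np.cos(v[2]),np.sin(v[2])
    for (a,b,z) in [(77,102,50),(32,75,76),(77,102,0)]:
        P=[[v[0]+c*x-s*y,v[1]+s*x+c*y,z] for x,y in((-a,-b),(a,-b),(a,b),(-a,b))]
        cv2.polylines(out,[proj(P,C).round().astype(np.int32)],True,(0,0,255),1)
    for (x,y,z) in [(0,-45,76),(0,-11,101.5),(0,-1,101.5)]:
        u=proj([[v[0]+c*x-s*y,v[1]+s*x+c*y,z]],C)[0]; cv2.circle(out,tuple(int(k) for k in u),2,(255,0,0),-1)
    cv2.imwrite("pics/w2o.png",out)
```

```text
3.325 [ 458.02766154 -346.73251689  269.79491533]
lockbox [(0.83, [344.6, 140.5, 219.6, 187.4])]
cover_grip [(0.91, [365.9, 159.0, 67.5, 61.6])]
cover [(0.67, [364.1, 158.5, 72.4, 62.8])]
keyhole [(0.78, [344.7, 141.3, 219.0, 190.7])]
0.95 28326
[ 478.64226843 -356.20374198    1.86528571] -0.9637051039697543
```

View pics/w2o.png

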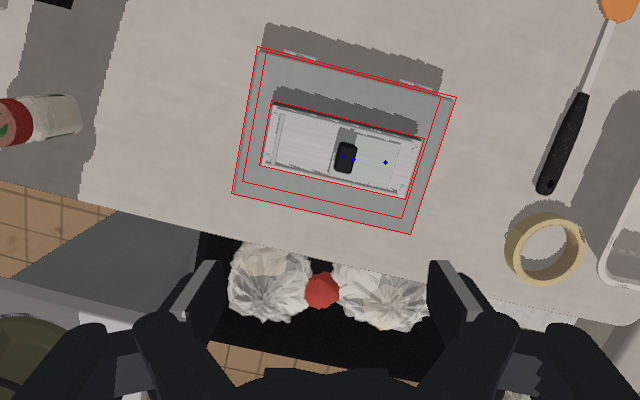

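The fit matches well: the box is at (478.6,-356.2) with yaw 0.019, and the grip shows at about pixel (346,157), which is around 7 mm open. Next: open the cover.

```bash
cat >> h.py <<'E'
def Q(phi): return np.array([0,np.cos(phi/2),np.sin(phi/2),0])
def B(x,y,z,v=None):
    v=np.load("box.npy") if v is None else v
    c,s=np.cos(v[2]),np.sin(v[2]); return np.array([v[0]+c*x-s*y,v[1]+s*x+c*y,z])
def st(m=""): print(m,"t%.1f"%get_time(),get_eef_pos().round(1),"F",get_wrist_force().round(1),"T",get_wrist_torque().round(2),"gap %.1f"%get_finger_gap(),"gf %.0f"%get_gripper_force(),flush=True)
E
python3 - <<'E'
from h import *
d=np.load("c2.npz"); C=(d["K"],float(d["k"]),d["R"],d["t"]); v=np.load("box.npy")
g=cv2.imread("pics/w2.png").max(2)[130:190,325:370]<60
ys,xs=np.nonzero(g); px=(xs.mean()+325,ys.mean()+130)
w=on_plane(px,91,C); c,s=np.cos(v[2]),np.sin(v[2]); loc=np.array([[c,s],[-s,c]])@(w[:2]-v[:2]); print(px,g.sum(),w,loc)
gy=loc[1]; phi=v[2]
grip(50)
movep(B(0,gy,130),Q(phi)); st()
servo_line(B(0,gy,84),max_speed=80); st()
grip(0); st("gripped")
end=B(0,34+0.5,84)
servo_line(end,max_speed=40); st("slid")
E
```

```text
(np.float64(344.79553903345726), np.float64(157.19330855018586)) 538 [ 476.65816931 -359.98757218   91.        ] [-2.05432912 -3.74616499]
 t4.6 [ 479.3 -360.1  130.7] F [0.7 1.2 0.8] T [-0.   -0.   -0.04] gap 49.7 gf 0
 t5.4 [ 479.  -360.1   84.4] F [-0.1  0.4 -0.1] T [0.01 0.07 0.04] gap 50.1 gf 0
gripped t5.8 [ 479.  -360.1   84.7] F [0.1 1.2 4.8] T [0.07 0.2  0.02] gap 14.4 gf 59
slid t6.9 [ 478.2 -322.4   84.6] F [-1.7 -1.8  6.3] T [-0.51  0.26  0.03] gap 14.6 gf 60
```

Run:
```python
from h import *
for k in range(1,9):
    servo_line(B(0,34.5+1.5*k,84),max_speed=30); dwell(.1); st(k)
    if get_wrist_force()[1]<-10: break
p=get_eef_pos(); grip(45); st("open"); servo_line(p+[0,0,60],max_speed=150)
servo_line(B(-95,-45,230),max_speed=250) if 0 else None
# look at keyhole: camera 78mm ahead of tool x, tilted back
movep(B(-25,-45,220),Q(np.load("box.npy")[2])); dwell(.15)
C=cam("wrist"); im=camera("wrist"); np.savez("c3.npz",K=C[0],k=C[1],R=C[2],t=C[3])
cv2.imwrite("pics/w3.png",im[:,:,::-1]); st()
u=proj([B(0,-45,76)],C)[0]; print(u)
o=im[:,:,::-1].copy(); x,y=int(u[0]),int(u[1]); x0,y0=max(x-130,0),max(y-100,0)
cv2.circle(o,(x,y),2,(0,0,255),-1); cv2.imwrite("pics/w3c.png",cv2.resize(o[y0:y0+200,x0:x0+266],None,fx=3,fy=3)); print(x0,y0)
```

```text
1 t7.2 [ 478.3 -322.4   84.6] F [-0.5 -6.1  4.8] T [-1.28  0.06  0.02] gap 14.5 gf 59
2 t7.6 [ 478.3 -322.3   84.6] F [-0.1 -9.4  2.3] T [-2.04  0.05  0.07] gap 14.6 gf 59
3 t7.9 [ 478.3 -322.3   84.6] F [  0.6 -13.8  -0.1] T [-2.85 -0.2   0.1 ] gap 14.4 gf 59
open t8.3 [ 477.8 -316.5   83.8] F [ 0.3 -0.6  0.1] T [ 0.03 -0.03 -0.06] gap 44.8 gf 0
 t9.6 [ 454.7 -400.   218.6] F [ 0.6  0.5 -0.4] T [-0.01 -0.02  0.05] gap 45.1 gf 0
[328.72750652 153.05561247]
198 53
```

View pics/w3c.png

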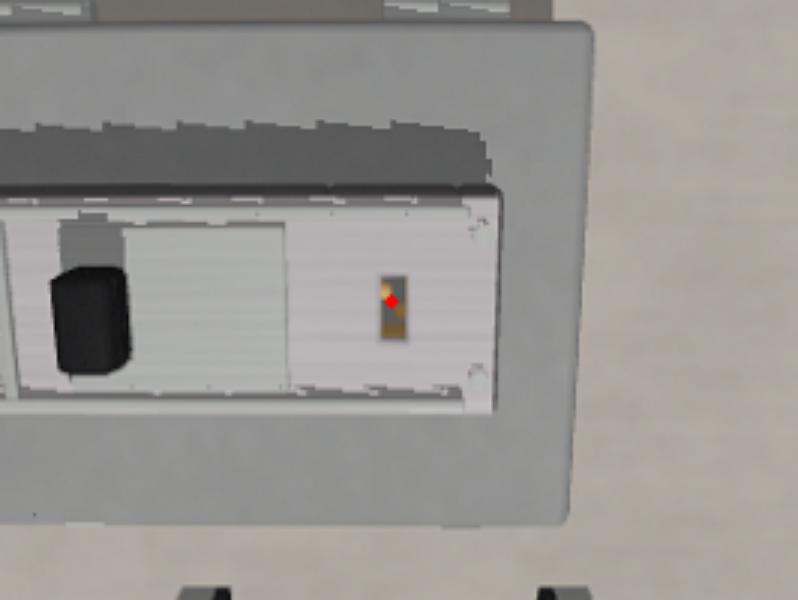

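The cover is fully open against its stop. The keyhole shows at crop pixel (393,308), about 2 mm to -x of the model. Next is the stand, after checking clearance to the cooker.

Run:
```python
from h import *
d=np.load("c3.npz"); C=(d["K"],float(d["k"]),d["R"],d["t"]); v=np.load("box.npy")
w=on_plane((198+393/3,53+308/3),76,C); c,s=np.cos(v[2]),np.sin(v[2]); print("keyhole",w,np.array([[c,s],[-s,c]])@(w[:2]-v[:2])); np.save("hole.npy",w)
S=cam("scene"); 
for p in [(313,238),(302,238),(329,218)]: print("panel foot",on_plane(p,0,S),on_plane(p,40,S))
p=get_eef_pos()
servo_line([435,-300,250],max_speed=350); 
servo_line([405,80,250],max_speed=350); st()
servo_line([375,155,240],max_speed=250) if 0 else servo_line([400,155,250],max_speed=250)
dwell(.15); C=cam("wrist"); im=camera("wrist"); np.savez("c4.npz",K=C[0],k=C[1],R=C[2],t=C[3]); st()
cv2.imwrite("pics/w4.png",im[:,:,::-1])
for n in ["key_stand","key","key_bow"]:
    print(n,[(round(d["p"],2),np.round(d["box"],1).tolist()) for d in look_for(n,"wrist")[:2]])
```

```text
keyhole [ 477.30546432 -401.47105762   76.        ] [ -2.18088737 -45.23450719]
panel foot [563.54589828  13.71502905   0.        ] [541.35943795  37.55298863  40.        ]
panel foot [588.43202509  33.23898576   0.        ] [565.22045177  56.27271163  40.        ]
panel foot [ 5.75320026e+02 -7.45202070e+01 -1.13686838e-13] [552.64856418 -47.04764864  40.        ]
 t11.3 [405.   78.6 249.6] F [ 0.1 -0.8  0.1] T [-0.01 -0.02 -0.02] gap 44.8 gf 0
 t12.0 [400.3 153.4 249.8] F [-0.2 -0.4 -0.1] T [-0.03 -0.02  0.01] gap 45.1 gf 0
key_stand []
key [(0.63, [317.7, 149.3, 14.6, 38.5])]
key_bow [(0.56, [320.7, 149.3, 15.4, 38.4])]
```

View pics/w4.png

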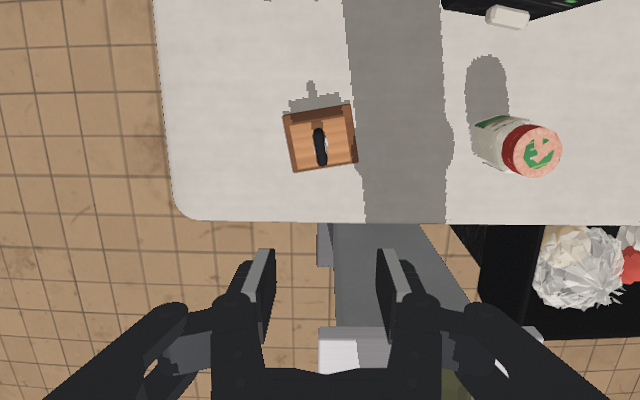

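The key's bow is at pixel (320,146), tilted about 8°, and the jar is well clear at (530,150). I'll fit the bow and grasp it.

Run:
```python
from h import *
from scipy.optimize import minimize
d=np.load("c4.npz"); C=(d["K"],float(d["k"]),d["R"],d["t"])
im=cv2.imread("pics/w4.png"); M=np.zeros((400,640),bool); M[122:172,303:338]=im.max(2)[122:172,303:338]<60
n,l,s_,_=cv2.connectedComponentsWithStats(M.astype(np.uint8)); M=l==1+s_[1:,4].argmax(); print(s_[1:])
def mask(v):
    P=[B(x,y,z,[v[0],v[1],v[2]/100]) for x in(-17,17) for y in(-5,5) for z in(37,71)]
    A=np.zeros((1600,2560),np.uint8); cv2.fillConvexPoly(A,cv2.convexHull(((proj(P,C)+.5)*64).round().astype(np.int32)),1,shift=4); return A>0
M4=cv2.resize(M.astype(np.uint8),None,fx=4,fy=4,interpolation=0)>0
f=lambda v:-(mask(v)&M4).sum()/(mask(v)|M4).sum()
w=on_plane((320,146),60,C)
r=min((minimize(f,[w[0],w[1],y],method="Nelder-Mead",options=dict(initial_simplex=np.array([[w[0]-5,w[1]-3,y],[w[0]+6,w[1],y],[w[0],w[1]+6,y],[w[0],w[1],y+10]]))) for y in(-15,0,15)),key=lambda r:r.fun)
print(w,r.x,r.fun); np.save("key.npy",[r.x[0],r.x[1],r.x[2]/100])
# stand foot outline check
out=im.copy(); v=np.load("key.npy")
for a,b,z in [(23,28,34),(33,38,0),(17,5,71),(17,5,37)]:
    P=[B(x,y,z,v) for x,y in((-a,-b),(a,-b),(a,b),(-a,b))]; cv2.polylines(out,[proj(P,C).round().astype(np.int32)],True,(0,0,255),1)
cv2.imwrite("pics/w4o.png",cv2.resize(out[90:190,250:390],None,fx=5,fy=5))
```

```text
[[313 128  14  38 350]]
[423.34651456 159.11696099  60.        ] [422.68988935 159.28560574  10.47271469] -0.7467541159148708
```

View pics/w4o.png

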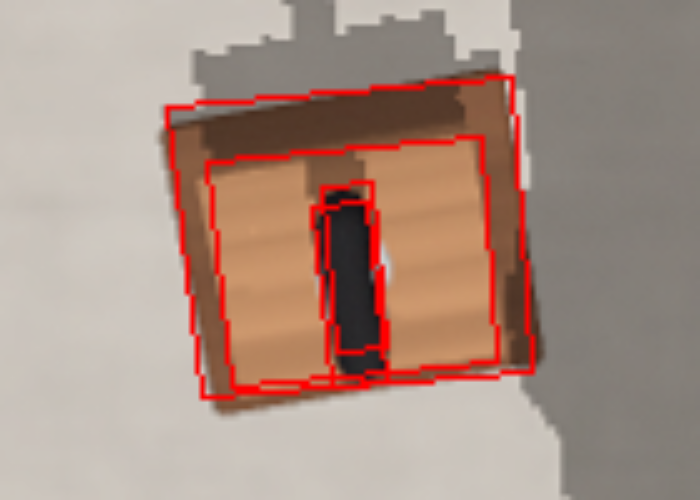

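The fit is close. The stand's edges say the yaw is about 0.09 more and x about 1 mm less, so I use (421.7,159.2,0.185).

Run:
```python
from h import *
v=[421.7,159.2,0.185]; np.save("key.npy",v)
movep([v[0],v[1],105],Q(v[2])); st()
servo_line([v[0],v[1],40.5],max_speed=80); st()
grip(0); st("gripped")
servo_line([v[0],v[1],110],max_speed=80); st("up")
servo_line([v[0]-5,v[1],235],max_speed=200); 
C=cam("wrist"); im=camera("wrist"); cv2.imwrite("pics/w5.png",im[100:400,120:520,::-1]); st()
```

```text
t12.8 [422.  159.4 105.6] F [ 0.7 -0.3  0.1] T [-0.   -0.03 -0.03] gap 45.0 gf 0
 t13.7 [422.  159.4  40.9] F [ 0.5 -0.   0.8] T [ 0.02 -0.   -0.06] gap 45.2 gf 0
gripped t14.1 [422.  159.3  40.9] F [-1.2 -1.   5.9] T [-0.07  0.22  0.01] gap 9.4 gf 60
up t15.1 [421.5 159.  109.6] F [-0.4 -0.2  0.2] T [-0.01 -0.   -0.  ] gap 9.0 gf 59
 t16.0 [416.  158.7 233.7] F [-0.5  0.2 -0.5] T [ 0.    0.02 -0.05] gap 9.3 gf 59
```

View pics/w5.png

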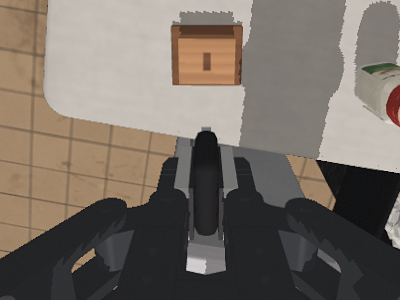

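The key is held upright and the stand is empty. Next I'll carry it in front of the cooker to above the keyhole and check the alignment.

Run:
```python
from h import *
h=np.load("hole.npy"); phi=np.load("box.npy")[2]
servo_line([410,80,235],rot=Q(phi),max_speed=200)
servo_line([430,-300,235],max_speed=350)
servo_line([h[0]+.3,h[1],150],max_speed=250)
servo_line([h[0]+.3,h[1],114],max_speed=100); dwell(.2); st()
C=cam("wrist"); im=camera("wrist"); im2=camera("scene"); print(proj([h,[h[0],h[1],83]],C))
cv2.imwrite("pics/w6.png",cv2.resize(im[130:330,220:420,::-1],None,fx=3,fy=3))
```

```text
t19.2 [ 478.  -401.7  114.9] F [-0.  -0.1 -0.4] T [0.03 0.01 0.04] gap 9.2 gf 59
[[325.81829042 231.93249208]
 [325.83817623 237.01031105]]
```

View pics/w6.png

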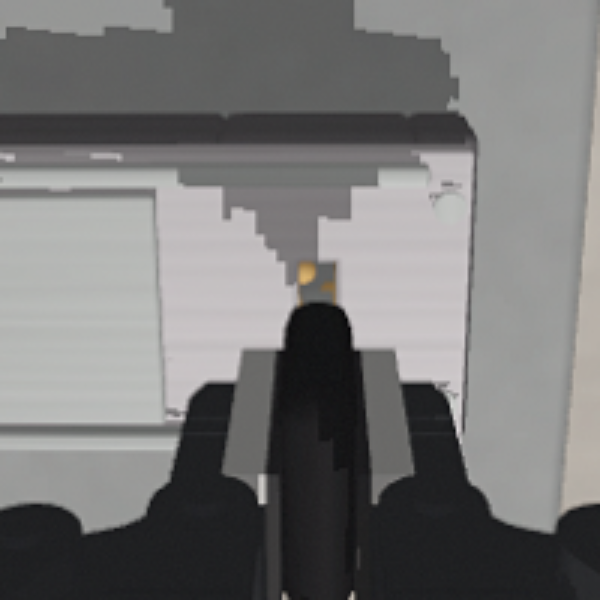

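The keyhole's visible end (crop x 298-337) lines up with the bow's centre at about 319. Inserting now, watching the force and wiggling at the pins.

```bash
cat > ins.py <<'E'
from h import *
h=np.load("hole.npy"); phi=np.load("box.npy")[2]; X,Y=h[0]+.3,h[1]
z=get_eef_pos()[2]; cmd=z-.5; n=0
while n<70 and get_time()<45:
    n+=1; deep=z<99
    a=0.06*(1 if n%2 else -1) if deep else 0
    servo_line([X,Y,cmd],rot=Q(phi+a),max_speed=20); z=get_eef_pos()[2]; F=get_wrist_force()
    if n%3==0: print(n,"t%.1f"%get_time(),"cmd %.1f z %.1f"%(cmd,z),F.round(1),get_wrist_torque().round(2),flush=True)
    if z>103 and F[2]>15: print("stuck at mouth"); break
    if np.hypot(F[0],F[1])>25 or F[2]>45: print("force",F); break
    if z<83.2 and F[2]>15: print("home"); break
    if F[2]<25: cmd-= 1.5 
    else: cmd-=0.5
    cmd=max(cmd,z-12,78)
servo_line([X,Y,cmd],rot=Q(phi),max_speed=20); st("end")
E
python3 ins.py
```

```text
3 t20.0 cmd 111.1 z 110.9 [ 0.1 -0.3 -0.1] [ 0.02 -0.02  0.08]
6 t20.8 cmd 106.6 z 106.4 [ 0.2  0.2 -0.9] [ 0.02 -0.03  0.01]
9 t21.5 cmd 102.1 z 101.9 [-0.8 -1.  -0.1] [-0.03 -0.02 -0.01]
12 t22.3 cmd 97.6 z 97.6 [-0.8 -0.5 -0.8] [-0.01 -0.    0.  ]
15 t23.1 cmd 93.1 z 93.6 [ 0.9 -2.7  4.4] [-0.59 -0.24 -0.  ]
18 t23.9 cmd 88.6 z 88.8 [ 0.3 -1.   3. ] [-0.44 -0.07 -0.07]
21 t24.7 cmd 84.1 z 83.8 [-0.2  0.6 -0.4] [ 0.09  0.04 -0.12]
home
end t25.5 [ 478.3 -401.3   82.9] F [-2.   3.2 15.2] T [ 0.64  0.5  -0.03] gap 9.1 gf 61
```

The collar is seated at TCP z 82.9, exactly the predicted height. Now turn clockwise.

Run:
```python
from h import *
h=np.load("hole.npy"); phi=np.load("box.npy")[2]; p=get_eef_pos(); X,Y=p[0],p[1]; Z=81.5
for i in range(1,19):
    a=min(i*.1,1.75)
    servo_line([X,Y,Z],rot=Q(phi-a),max_speed=30)
    F=get_wrist_force();T=get_wrist_torque()
    x=R.from_quat(get_tool_rot(),scalar_first=True).as_matrix()[:,0]
    if i%2==0: st("a=%.2f act=%.2f"%(a,phi-np.arctan2(x[1],x[0])))
    if abs(T[2])>1.0 or np.hypot(F[0],F[1])>30: st("limit"); break
print(get_qpos().round(2))
C=cam("wrist"); im=camera("wrist"); cv2.imwrite("pics/w7.png",cv2.resize(im[130:330,220:420,::-1],None,fx=3,fy=3))
```

```text
a=0.20 act=0.20 t26.0 [ 478.3 -401.6   82.9] F [-2.5  1.2 13.2] T [ 0.31  0.61 -0.04] gap 9.1 gf 61
a=0.40 act=0.40 t26.5 [ 478.3 -401.7   82.9] F [-3.2  0.2 12.1] T [0.22 0.65 0.04] gap 9.2 gf 61
a=0.60 act=0.60 t27.0 [ 478.2 -401.9   82.9] F [-2.4  0.4 12.4] T [0.11 0.63 0.03] gap 9.0 gf 61
a=0.80 act=0.80 t27.5 [ 478.1 -402.1   82.9] F [-4.   0.6 12.4] T [-0.01  0.75  0.  ] gap 9.0 gf 61
a=1.00 act=1.00 t28.0 [ 478.  -402.2   82.9] F [-3.1  0.3 12. ] T [-0.02  0.82  0.1 ] gap 9.1 gf 61
a=1.20 act=1.20 t28.5 [ 477.8 -402.3   82.9] F [-2.2 -0.2 12.3] T [-0.04  0.86  0.04] gap 9.2 gf 61
a=1.40 act=1.40 t29.0 [ 477.7 -402.4   82.9] F [-3.9 -0.3 13. ] T [-0.04  0.89  0.08] gap 9.1 gf 61
a=1.60 act=1.60 t29.5 [ 477.5 -402.4   82.9] F [-4.2 -0.3 12.9] T [0.01 1.03 0.07] gap 8.9 gf 61
a=1.75 act=1.75 t30.0 [ 477.4 -402.5   82.9] F [-4.2 -0.1 12.9] T [-0.01  1.07  0.16] gap 9.1 gf 61
[ 0.52  0.66  0.23  1.69 -0.19  0.81 -2.47]
```

View pics/w7.png

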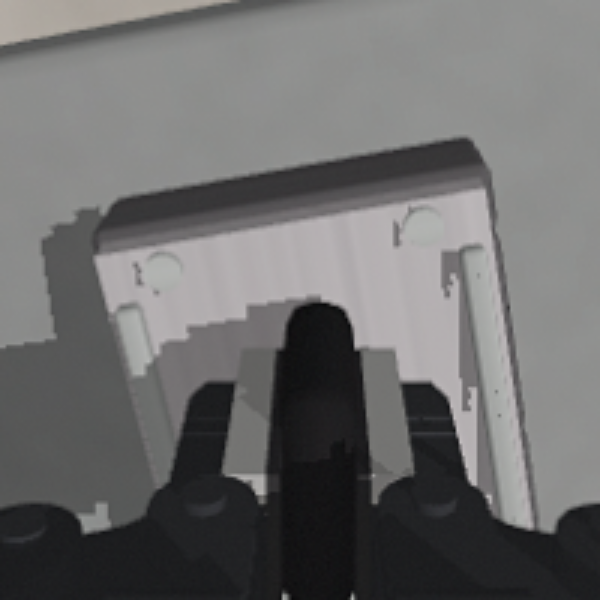

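The key is turned clockwise about 1.75 rad and the camera now looks from the -y side. I'll turn a little further until the stop can be felt, to take up the play.

Run:
```python
from h import *
phi=np.load("box.npy")[2]; X,Y=477.8,-402.2
for a in (1.80,1.85,1.88):
    servo_line([X,Y,81.5],rot=Q(phi-a),max_speed=30); dwell(.15); Tz=np.mean([get_wrist_torque()[2] for _ in range(3)])
    st("a=%.2f Tz %.2f"%(a,Tz))
    if Tz>.35: break
dwell(1); st("hold"); print(get_qpos().round(2))
```

```text
a=1.80 Tz 0.16 t30.4 [ 477.3 -402.6   82.9] F [-4.6  2.3 14.2] T [0.41 0.94 0.16] gap 8.9 gf 61
a=1.85 Tz 0.26 t30.8 [ 477.2 -402.5   82.9] F [-3.7  1.5 14.2] T [0.5  0.89 0.26] gap 9.5 gf 61
a=1.88 Tz 0.46 t31.2 [ 477.2 -402.3   82.9] F [-3.   2.7 13.9] T [0.5  1.01 0.46] gap 9.1 gf 61
hold t32.2 [ 477.2 -402.3   82.9] F [-5.3  2.1 14.7] T [0.54 0.95 0.46] gap 9.1 gf 61
[ 0.5   0.66  0.27  1.69 -0.22  0.82 -2.57]
```

The torque rises steeply past 1.85, so the plug is against its stop and the hold is steady.

```bash
python3 -c "
from bench import *
print(job_done())"
```

```text
the job is handed in; nothing more can be done
None
```

I opened the cover to its stop, pushed the key fully home and turned it clockwise until the torque rose at the plug's stop. I then handed the job in at about 32 s with the key still held turned; the tin, spice jar and tub were left alone, and the hand-in returned no verdict.

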